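Unload the coil wagon with the lifting rod and hang the coil in the slotted rack

TASK

Pick up the lifting rod by its handle, thread it through the bore of the steel coil lying in the coil wagon, from the side without the sprung stop, and push on until the clamp ring on the rod presses the coil gently but definitely against the sprung stop (roughly 5 to 10 N, never more than 15 N). Then lift the coil on the rod, carry it over to the white slotted rack and lay the rod gently into the empty pair of slots, handle outside, with the coil hanging freely between the two cheeks, and let go. Do not touch the coil with the gripper and leave everything else where it is.

Things in the scene. Friction and masses are not known exactly. Their poses are not given: they have to be found in the camera images.
- rod: Lifting rod lying on the table: black block handle 50 x 16 x 24 mm (x, y, z) and a steel shaft 8 mm thick, round-ended, reaching 122 mm beyond the handle's front face. Origin under the handle's centre, on its underside; the axis runs 12 mm above it, +x from handle to tip. About 115 g (+-15 %), balancing 20 mm ahead of the handle's middle; grip the handle firmly (30 to 50 N) from above.
- rod_grip (a point): Point on the rod's axis at the handle's centre, 25 mm behind the handle's front face; axes as rod. A steel clamp ring (20 mm across, 8 mm long) is tight on the shaft (holds 40 N); its rear face lies 22 to 38 mm ahead of the handle's front face, differently each time and not measured: it must be felt.
- rod_tip (a point): Point on the rod's axis at the very tip of the shaft, 147 mm ahead of rod_grip.
- coil: The steel coil: a thick plain ring 50 mm in outer diameter, 36 mm long, with a 12 mm bore right through, 0.16 to 0.25 kg. Origin at its centre, about 69 mm above the table; the bore runs along its x axis, level. It lies loose in the wagon's V saddle, bore crosswise to the wagon, and can slide along its axis.
- wagon: Grey coil wagon, 184 x 60 mm, fixed on a 260 mm piece of track. Origin on the table under the saddle's middle; z up, y along the track, x crosswise towards the side with the sprung stop: the rod goes in along +x from the -x side. Saddle: two wooden boards sloping 40 degrees, 40 mm long in x; on the -x side nothing stands higher than they (60 mm). End walls, at y = +-89 mm, 54 mm high.
- stop: Sprung stop on the wagon's +x side: two steel posts 9 mm wide at y = +-18 mm, 72 mm high, the rod's end passes between them (27 mm gap). Origin at table height in the plane of their faces that meet the coil, 22 mm from the wagon's origin in x; axes as the wagon's. The coil starts 0 to 10 mm short of it. Yields 1 mm per 5 N along +x (6 mm at most), springs back.
- rack: White plastic rack, fixed: base 104 x 140 x 6 mm (x, y, z), two cheeks 6 mm thick, 132 mm wide, 85 mm high (lead-in lips to 92) at x = -45 and +45 mm, 84 mm clear between. Origin on the table under its centre, z up. In each cheek two slots open at the top, 12 mm wide, at y = +32 and -32 mm. One pair holds the spare coil, the other is empty (which varies).
- slot_a (a point): Middle of the pair of slots at the rack's y = +32 mm, at the height of the axis of a rod lying in it: 70 mm above the table, 4 mm above the flat slot floors; axes as the rack's. The rod is to lie along x, tip towards +x, the -x cheek between the handle's front and the clamp ring: handle's centre about 81 mm from here on the -x side.
- slot_b (a point): As slot_a, for the pair at the rack's y = -32 mm.
- spare: A second, like coil (50 mm across, 36 mm long) on its own plain pin 104 mm long, 8 mm thick, hanging in one pair of the rack's slots; origin at its centre, x along the pin. Leave it.
- weight: Dark steel plate weight 50 x 36 x 10 mm lying on the rack's base under the empty slots; origin at the centre of its underside. Leave it.
- ballast: Yellow ballast wagon, 180 x 64 x 64 mm, on the left; origin under its centre. Leave it.
- crane: Orange crane car, 200 x 64 mm, jib up to 130 mm high, on the right; origin under its centre. Leave it.
- pot: White ceramic mug-shaped pot with grey clip lid, 74 mm across, 76 mm high; origin under its centre. Leave it.
- driver: Screwdriver, 160 mm, lying near the robot. Leave it.
- ramp: Black rerailing ramp, 140 x 42 x 14 mm, lying near the robot; origin under its centre. Leave it.
Not all that is in view belongs to the job. Leave any yellow look-alike of the coil alone.

How it is judged:
On the way, in this order (a step that is already met when the one before it is completed fails the run):
1. the rod is through the bore (tip at least 15 mm beyond the coil's far face) and the coil is pressed against the sprung stop with more than 3 N for 0.3 s (x of rod_tip in the frame of stop above 0.015 m and distance between rod_tip and coil below 0.085 m and x of rod_grip in the frame of wagon below -0.05 m and contact force between coil and stop above 3 N), for 0.3 s.
2. the coil hangs on the rod, clear of the wagon (centre at least 105 mm above the table) (height (world z) of coil above 0.105 m and angle between the x axis of rod and the x axis of coil, either way round below 0.3 rad and contact force between rod and coil above 0.5 N and contact force between coil and wagon below 0.05 N), for 0.2 s.
At the end, for the whole second after the job is handed in: Rod released and still (0.03 m/s) in a slot pair: axis at handle and tip, and coil, within 12 mm of slot centre; axis 62 to 78 mm high, within 0.1 rad of rack x; handle centre over 70 mm out at -x, tip over 50 mm at +x; coil on it within 30 mm of rack middle, over 58 mm high, within 0.35 rad of x (((y of rod_grip in the frame of rack between 0.02 and 0.044 m and z of rod_grip in the frame of rack between 0.062 and 0.078 m and y of rod_tip in the frame of rack between 0.02 and 0.044 m and z of rod_tip in the frame of rack between 0.062 and 0.078 m and y of coil in the frame of rack between 0.02 and 0.044 m) or (y of rod_grip in the frame of rack between -0.044 and -0.02 m and z of rod_grip in the frame of rack between 0.062 and 0.078 m and y of rod_tip in the frame of rack between -0.044 and -0.02 m and z of rod_tip in the frame of rack between 0.062 and 0.078 m and y of coil in the frame of rack between -0.044 and -0.02 m)) and x of rod_grip in the frame of rack below -0.07 m and x of rod_tip in the frame of rack above 0.05 m and x of coil in the frame of rack between -0.03 and 0.03 m and height (world z) of coil above 0.058 m and angle between the x axis of rod and the x axis of rack, either way round below 0.1 rad and angle between the x axis of coil and the x axis of rack, either way round below 0.35 rad and contact force between rod and the fingers below 0.05 N and linear speed of each of coil, rod below 0.03 m/s); the robot touches nothing.
It fails at once if the coil is pressed against the sprung stop with more than 15 N (contact force between coil and stop above 15 N).
It fails at once if the rod strikes or presses the coil with more than 40 N (contact force between rod and coil above 40 N).
It fails at once if the rod strikes or presses the rack with more than 60 N (as when dropped in) (contact force between rod and rack above 60 N).
It fails at once if the gripper or arm touches the coil (contact force between coil and the arm above 0.5 N or contact force between coil and the fingers above 0.5 N).
It fails at once if one of the other things is moved more than 15 mm (distance of any of spare, weight, ballast, crane, pot, driver, ramp from where it was at the start of the episode above 0.015 m).
It also fails if it takes over 67 s, if anything falls off the work surface, if the arm or the gripper's body presses on something with over 40 N, if the wrist force passes 120 N, or if a joint passes its speed limit or range.

ROBOT

A 6-joint arm with a two-finger parallel gripper is mounted at the origin on the work surface. World frame = base frame: x ahead of the robot, y to its left, z up, the work surface at z = 0. Lengths are in m, angles in rad, forces in N, time in s.
With the tool pointing down it reaches from about 0.3 to 0.75 m from the base axis. Payload 8.5 kg.
Tool frame: the origin (TCP) lies at the very end of the fingers, on their centre line; the grasp point (between the pads) lies 19 mm behind it; z points along the fingers, y is the line along which they close (so a half turn about z gives the same grasp; the last joint's range is limited). The gripper opens to 88 mm and grips with 3 to 60 N. Pads are 18 mm wide; open, the fingers measure 123 mm over their backs; the gripper's body (75 mm by 187 mm) begins 45 mm behind the grasp point.
Start: joints at [1.097, 0.381, 1.297, -0, 1.464, -0.215], TCP at [0.141, 0.532, 0.239] pointing down, gripper open.
Joint ranges: [-3.11, 3.11], [-0.89, 2.33], [0.22, 2.48], [-1.42, 4.56], [0.17, 2.85], [-2.88, 2.88]. Speed limits (rad/s): [2.39, 2.39, 3.14, 3.14, 3.14, 3.14].

INTERFACE

Orientations are given as a unit quaternion [x, y, z, w].
In Python, from rig import ctrl gives the robot as it stands. The module is installed in compiled form; this text tells all that it offers.
- The arm moves only by the shell command python3 -m creep 'ROWS' [OPENING] [FORCE]. ROWS is a JSON object of lists of equal length, an entry for each row: "offset": the shift along the world's x, y, z in m, a list of three; "delta_rot": the turn, a rotation vector about the world's x, y, z in degrees, a list of three. A call has 1 to 5 rows; each row is the pose to reach, as a shift and turn from the pose commanded when the call began; what a row does not reach only later rows make up. A row lasts 1/10 s, in which the tool goes at most 50 mm and 8.59 degrees, less where a joint would pass 70% of its speed; a pose out of reach is approached as far as the arm can. A call with a gripper value outside its range is refused whole. OPENING is the opening, from 0 (shut) to 1 (fully open), set as the call begins (- or left out, the last holds). The fingers move at their own pace and stop on an object; FORCE is the grip in N (left out, the last holds). Time passes only in rows, so rows that repeat a pose let the fingers close. It gives the time, the measured TCP pose, the force, the opening and the grip force at its end, in the units of the state.
- ctrl.get_obs(): the state, without advancing time (a new reading comes with each control period).
- ctrl.grab_frame(name): name is "scene" or "top" or "wrist"; returns (picture, depth): 420x560x3 uint8, red, green, blue; 420x560 float32, m along the optical axis (not along the pixel's ray), 0 where there is no reading.
- ctrl.camera_model(name): a dict with "fx", "fy", "cx", "cy" (pixels), "R" (3x3) and "t" (3): a world point X has camera coordinates R X + t; the wrist camera has in their place "mount" (4x4, takes a point from camera to tool coordinates, whose origin is the TCP and whose axes are the flange's). Camera axes: x right, y down, z forward; pixel columns grow to the right and rows downward; lengths in m; the calibration is good to about 2 mm. The wrist camera is an equidistant fisheye: a pixel r from the principal point sees the ray r / f radians off the axis. A picture is of the moment at which its call begins: read the wrist's pose just before it. camera_model takes no time and is no camera call.
- ctrl.sign_off(): hands the job in; it is judged then, once.
The state is a dict: "time_s": time; "joint_positions": joint angles; "joint_velocities": joint speeds; "effort": joint torques, N m; "eef_pos": TCP position; "tcp_rot": TCP orientation; "contact_force": force on the tool from outside, world axes, zero at the start; "torque": the same for the moment, N m; "grip_width": finger opening in m; "grip_force": force on a finger pad.
Only numpy, scipy, OpenCV 4.12 (cv2) and the standard library are available. Lean on these libraries where they do the work, as an engineer would, in place of code of your own. Each camera call takes 0.05 s, during which the arm holds its last target. There are 200 camera calls.

## Working session

There is one attempt and no reset: what is moved stays moved. The work goes in short steps, Python scripts to look and compute and a shell command to move; the robot and the scene stay as the last step left them, time stands still between calls to the robot, and variables do not carry over. Pictures are saved under pics/ and viewed, at most 10 in all, crops included, and the job is handed in when it is done.

```bash
mkdir -p pics
cat > h.py <<'E'
import numpy as np, cv2
from rig import ctrl
def save(name, fn, crop=None, s=1):
    im,d=ctrl.grab_frame(name); np.savez('pics/'+fn+'.npz',im=im,d=d)
    o=im[:,:,::-1]
    if crop: o=o[crop[1]:crop[3],crop[0]:crop[2]]
    if s!=1: o=cv2.resize(o,None,fx=s,fy=s,interpolation=cv2.INTER_CUBIC)
    cv2.imwrite('pics/'+fn+'.png',o); return im,d
def world(name,d):
    m=ctrl.camera_model(name); v,u=np.mgrid[:d.shape[0],:d.shape[1]]
    P=np.stack([(u-m['cx'])/m['fx']*d,(v-m['cy'])/m['fy']*d,d],-1)
    return (P-np.array(m['t']))@np.array(m['R'])
E
python3 - <<'E'
from h import *
a,_=save('scene','s0'); b,d=save('top','t0')
print(ctrl.get_obs()); print(ctrl.camera_model('top'))
W=world('top',d); print(W[::60,::80].round(2).tolist())
E
```

```text
{'time_s': 0.1, 'joint_positions': array([ 1.09669299e+00,  3.81134498e-01,  1.29813172e+00, -2.46030278e-05,
        1.46360666e+00, -2.15306917e-01]), 'joint_velocities': array([ 0.0010977 , -0.00169921, -0.00217288,  0.00219716, -0.00012677,
        0.00024472]), 'effort': array([ 4.97908230e-03, -4.38650107e+01, -2.24912667e+01,  7.15180859e-02,
        3.41925037e-02, -9.68089148e-05]), 'eef_pos': array([0.14065287, 0.53145972, 0.23821432]), 'tcp_rot': array([ 1.29036070e-01,  9.91639694e-01, -6.06592205e-04, -2.04796173e-04]), 'contact_force': array([-0.74595717, -0.07503587,  0.6143754 ]), 'torque': array([-0.02489679,  0.01217439,  0.01030454]), 'grip_force': 0.0, 'grip_width': 0.08807468660692876}
{'fx': 521.2128655487597, 'fy': 521.2128655487597, 'cx': 278.15334188155515, 'cy': 203.21155561269006, 'R': array([[ 0.00388657, -0.99998499,  0.0038626 ],
       [-0.97920292, -0.00458927, -0.2028314 ],
       [ 0.20284608, -0.00299396, -0.97920606]]), 't': array([-0.03938482,  0.54203736,  1.41130405])}
[[[1.69, 1.29, -0.74], [1.7, 0.91, -0.75], [1.69, 0.52, -0.73], [1.68, 0.14, 
[... 237 characters left out ...]
0.0], [0.81, 0.56, -0.01], [0.81, 0.32, -0.0], [0.81, 0.08, -0.01], [0.81, -0.16, 0.0], [0.81, -0.41, -0.0], [0.81, -0.65, 0.0]], [[0.62, 0.78, -0.0], [0.62, 0.55, 0.0], [0.62, 0.31, -0.0], [0.62, 0.08, -0.0], [0.62, -0.16, 0.01], [0.63, -0.4, -0.0], [0.63, -0.64, -0.01]], [[0.44, 0.76, 0.01], [0.44, 0.53, 0.0], [0.44, 0.3, -0.01], [0.45, 0.07, -0.0], [0.45, -0.16, 0.0], [0.45, -0.39, -0.01], [0.45, -0.62, 0.0]], [[0.27, 0.74, 0.0], [0.27, 0.52, -0.0], [0.27, 0.29, -0.0], [0.27, 0.07, 0.0], [0.28, -0.16, 0.01], [0.28, -0.38, -0.01], [0.28, -0.61, 0.0]], [[0.16, 0.45, 0.54], [0.11, 0.51, 0.0], [0.11, 0.29, 0.0], [0.11, 0.07, 0.0], [0.11, -0.15, 0.0], [0.11, -0.38, -0.0], [0.11, -0.6, -0.01]]]
```

View pics/t0.png

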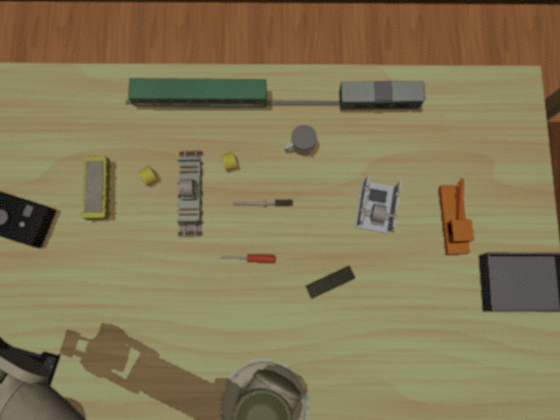

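View pics/s0.png

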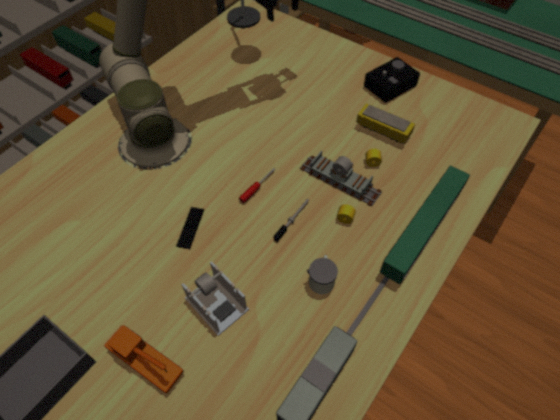

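Top view: the rod has a black handle at (285,203), with its tip at about (235,203) pointing to +y. The red screwdriver (247,258) is the rod's look-alike. The coil is the grey ring in the wagon at (187,188). Its look-alikes are the yellow rings at (148,176) and (230,161) and the spare in the rack at (379,213). I choose the black-handled rod, the grey coil and the empty slots above the dark weight at (378,196), and check them in one close crop.

Run:
```python
from h import *
z=np.load('pics/t0.npz'); im=z['im'][:,:,::-1]
a=cv2.resize(im[145:240,170:300],None,fx=6,fy=6,interpolation=cv2.INTER_CUBIC)[:, :780]
b=cv2.resize(im[170:240,345:475],None,fx=6,fy=6,interpolation=cv2.INTER_CUBIC)
o=np.vstack([a,b]); o=cv2.resize(o,None,fx=.6,fy=.6); cv2.imwrite('pics/c1.png',np.clip(o*1.6,0,255).astype(np.uint8)); print(o.shape)
W=world('top',z['d'])
for (u,v) in [(285,203),(240,203),(187,188),(378,196),(379,213),(303,138)]: print(u,v,W[v,u].round(3))
```

```text
(594, 468, 3)
285 203 [ 0.55  -0.057  0.022]
240 203 [0.551 0.073 0.013]
187 188 [0.577 0.215 0.09 ]
378 196 [ 0.245 -0.033  1.492]
379 213 [ 0.508 -0.312  0.097]
303 138 [ 0.727 -0.107  0.079]
```

View pics/c1.png

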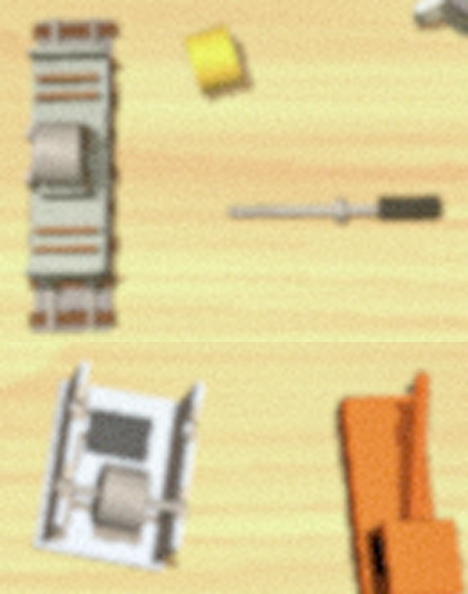

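The crop shows the rod with its black handle at (410,208), clamp ring at (342,210) and tip at (232,211). The grey coil is on the wagon at (60,155), and the dark weight lies under the rack's empty slots at (118,435). The choice holds, so I move the arm over to look from close by.

```bash
python3 -m creep '{"offset":[[0.032,-0.036,0.01],[0.064,-0.072,0.02],[0.096,-0.108,0.03],[0.128,-0.144,0.04],[0.16,-0.18,0.05]],"delta_rot":[[0,0,-7.5],[0,0,-15],[0,0,-22.5],[0,0,-30],[0,0,-37.5]]}'
python3 -m creep '{"offset":[[0.032,-0.036,0.01],[0.064,-0.072,0.02],[0.096,-0.108,0.03],[0.128,-0.144,0.04],[0.16,-0.18,0.05]],"delta_rot":[[0,0,-7.5],[0,0,-15],[0,0,-22.5],[0,0,-30],[0,0,-37.5]]}'
python3 -m creep '{"offset":[[0.04,0,0],[0.06,-0.03,0],[0.06,-0.03,0],[0.06,-0.03,0],[0.06,-0.03,0]],"delta_rot":[[0,0,0],[0,0,0],[0,0,0],[0,0,0],[0,0,0]]}'
cat >> h.py <<'E'
from scipy.spatial.transform import Rotation as Rn
def wworld(o,d):
    m=ctrl.camera_model('wrist'); M=np.array(m['mount']); v,u=np.mgrid[:d.shape[0],:d.shape[1]]
    x=(u-m['cx'])/m['fx'];y=(v-m['cy'])/m['fy'];r=np.hypot(x,y)+1e-9
    k=np.tan(r)/r
    P=np.stack([x*k*d,y*k*d,d],-1)@M[:3,:3].T+M[:3,3]
    return P@Rn.from_quat(o['tcp_rot']).as_matrix().T+o['eef_pos']
def wproj(o,X):
    m=ctrl.camera_model('wrist'); M=np.array(m['mount'])
    p=(np.atleast_2d(X)-o['eef_pos'])@Rn.from_quat(o['tcp_rot']).as_matrix()
    p=(p-M[:3,3])@M[:3,:3]
    r=np.hypot(p[:,0],p[:,1]);t=np.arctan2(r,p[:,2])
    return np.c_[m['cx']+m['fx']*t*p[:,0]/r,m['cy']+m['fy']*t*p[:,1]/r]
E
python3 - <<'E'
from h import *
o=ctrl.get_obs(); im,d=save('wrist','w1'); np.save('pics/w1_o.npy',o,allow_pickle=True)
print(o['eef_pos'],o['tcp_rot'],o['joint_positions']); print(ctrl.camera_model('wrist'))
W=wworld(o,d); print(W[::70,::80].round(3).tolist())
E
```

```text
time_s: 0.6
eef_pos: [0.3015, 0.35, 0.289]
tcp_rot: [0.443, 0.896, -0.0, -0.0]
contact_force: [0.8, 0.9, 0.6]
grip_width: 0.088
grip_force: 0.0
time_s: 1.1
eef_pos: [0.4616, 0.1699, 0.339]
tcp_rot: [0.708, 0.706, -0.0, -0.0]
contact_force: [0.8, 0.3, -0.5]
grip_width: 0.0882
grip_force: 0.0
time_s: 1.6
eef_pos: [0.52, 0.1424, 0.3389]
tcp_rot: [0.706, 0.708, 0.0, -0.0]
contact_force: [-0.2, 0.5, 0.7]
grip_width: 0.0881
grip_force: 0.0
[0.52000774 0.14237506 0.33889569] [ 7.05758978e-01  7.08452012e-01  9.77902194e-06 -1.05151539e-04] [4.74643725e-02 3.11048667e-01 1.11813357e+00 1.70217615e-04
 1.71253774e+00 4.36798803e-02]
{'fx': 325.19226210127806, 'fy': 325.19226210127806, 'cx': 277.9996059147387, 'cy': 211.06757517394044, 'mount': array([[-1.10986185e-03, -9.57209833e-01, -2.89392646e-01,
         7.49794780e-02],
       [ 9.99999382e-01, -1.08063223e-03, -2.60785393e-04,
         1.14144161e-03],
       [-6.31006758e-05, -2.89392756e-01,  9.57210441e-01,
        -1.45788522e-01],
       [ 0.00000000e+00,  0.00000000e+00,  0.00000000e+00,
         1.00000000e+00]])}
[[[-0.035, 0.
[... 262 characters left out ...]
[0.708, 0.297, -0.002], [0.858, 0.318, 0.0]], [[-0.025, 0.215, 0.001], [0.187, 0.195, -0.0], [0.338, 0.185, -0.001], [0.464, 0.181, -0.0], [0.584, 0.182, -0.001], [0.71, 0.187, 0.0], [0.848, 0.199, 0.022]], [[-0.043, 0.076, 0.014], [0.168, 0.072, -0.001], [0.329, 0.072, -0.001], [0.462, 0.073, 0.0], [0.587, 0.073, 0.001], [0.721, 0.073, -0.0], [0.848, 0.088, 0.047]], [[0.438, 0.177, 0.423], [0.466, 0.177, 0.417], [0.471, 0.151, 0.368], [0.457, -0.051, 0.001], [0.593, -0.052, -0.0], [0.573, 0.152, 0.37], [0.577, 0.177, 0.417]], [[0.457, 0.172, 0.445], [0.466, 0.159, 0.426], [0.282, -0.224, 0.002], [0.448, -0.211, -0.001], [0.603, -0.209, 0.002], [0.771, -0.224, 0.001], [0.576, 0.161, 0.428]]]
```

View pics/w1.png

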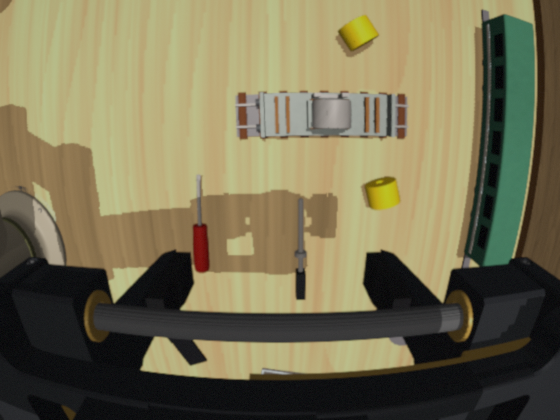

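The wrist view shows the coil at (330,113) with the stop posts on its far (+y) side at (308,97) and (348,97). The rod's tip is at (301,198), its ring at (300,258) and its handle at (300,285). I take the metric fits from depth.

```bash
cat > m1.py <<'E'
from h import *
import sys
def rect(P):
    (c,s,a)=cv2.minAreaRect((P[:,:2]*1000).astype(np.float32)); return np.round(c,1),np.round(s,1),round(a,1)
def report(W):
    f=W.reshape(-1,3)
    def box(x0,x1,y0,y1,z0,z1): return f[(f[:,0]>x0)&(f[:,0]<x1)&(f[:,1]>y0)&(f[:,1]<y1)&(f[:,2]>z0)&(f[:,2]<z1)]
    g=box(.35,.80,.12,.34,.03,.06); print('wagon walls/deck',len(g),rect(g))
    t=box(.35,.80,.12,.34,.004,.03); print('track',rect(t))
    c=box(.5,.66,.15,.3,.082,.12); print('coil top',len(c),rect(c),np.median(c,0).round(4),c[:,2].max())
    ax=np.polyfit(c[:,1],c[:,0],1); 
    p=box(.5,.66,.225,.3,.062,.08); print('posts?',len(p),rect(p) if len(p) else '')
    r=box(.50,.62,-.12,.11,.004,.03); 
    if len(r):
        print('rod',len(r),rect(r)); h=r[r[:,2]>.019]; print('handle',len(h),rect(h),np.median(h,0).round(4))
        k=np.polyfit(r[:,1],r[:,0],1); print('rod yaw slope dx/dy',k[0].round(4), 'y range',r[:,1].min().round(4),r[:,1].max().round(4))
        print('ring',[ (y.round(3),np.ptp(r[abs(r[:,1]-y)<.002][:,0]).round(4)) for y in np.arange(-.09,.1,.006) if (abs(r[:,1]-y)<.002).sum()>2])
if __name__=='__main__':
    o=np.load('pics/w1_o.npy',allow_pickle=True).item(); z=np.load('pics/w1.npz'); report(wworld(o,z['d']))
    f=world('top',np.load('pics/t0.npz')['d']).reshape(-1,3)
    s=lambda x0,x1,y0,y1,z0,z1: f[(f[:,0]>x0)&(f[:,0]<x1)&(f[:,1]>y0)&(f[:,1]<y1)&(f[:,2]>z0)&(f[:,2]<z1)]
    r=s(.4,.64,-.42,-.22,.004,.12); print('rack',len(r),rect(r)); r=s(.4,.64,-.42,-.22,.08,.12); print('rack top',rect(r))
    w=s(.4,.64,-.42,-.22,.011,.024); print('weight',len(w),np.median(w,0))
    k=s(.4,.66,-.62,-.44,.02,.2); print('crane',rect(k)); k=s(.4,.66,-.62,-.44,.09,.2);print('crane high',rect(k),k[:,2].max())
E
python3 m1.py
```

```text
wagon walls/deck 5100 (array([585.7, 220.8]), array([194.8, 229.3]), 7.9)
track (array([559.2, 230.1]), array([219.6, 319.3]), 89.9)
coil top 993 (array([588. , 221.1]), array([44. , 35.9]), 1.4) [0.586  0.221  0.0915] 0.09635364556973641
posts? 103 (array([588.1, 236.9]), array([49.4, 23.2]), 0.7)
rod 733 (array([556.3,   9.8]), array([ 19.2, 170.9]), 1.0)
handle 307 (array([557.6, -33.4]), array([15.1, 84.8]), 1.9) [ 0.5576 -0.0453  0.0237]
rod yaw slope dx/dy -0.0243 y range -0.0755 0.0952
ring [(np.float64(-0.072), np.float64(0.016)), (np.float64(-0.066), np.float64(0.0158)), (np.float64(-0.06), np.float64(0.0159)), (np.float64(-0.054), np.float64(0.0158)), (np.float64(-0.048), np.float64(0.0158)), (np.float64(-0.042), np.float64(0.0157)), (np.float64(-0.036), np.float64(0.0158)), (np.float64(-0.03), np.float64(0.0156)), (np.float64(-0.024), np.float64(0.0066)), (np.float64(-0.018), np.float64(0.0066)), (np.float64(-0.012), np.float64(0.0066)), (np.float64(-0.006), np.float64(0.0066)), (np.float64(0.0), np.float64(0.0141)), (np.float64(0.006), np.float64(0.0192)), (np.float64(0.0
[... 216 characters left out ...]
t64(0.0063)), (np.float64(0.048), np.float64(0.0062)), (np.float64(0.054), np.float64(0.0062)), (np.float64(0.06), np.float64(0.0062)), (np.float64(0.066), np.float64(0.0062)), (np.float64(0.072), np.float64(0.0062)), (np.float64(0.078), np.float64(0.0062)), (np.float64(0.084), np.float64(0.0061)), (np.float64(0.09), np.float64(0.0061)), (np.float64(0.096), np.float64(0.0016))]
rack 1861 (array([ 519.7, -320. ]), array([239.3, 199.7]), 0.1)
rack top (array([ 544.3, -321.3]), array([ 96.8, 133. ]), 79.3)
weight 279 [ 0.57268901 -0.32774246  0.01537715]
crane (array([ 501.2, -559.2]), array([207., 110.]), 3.0)
crane high (array([ 517.8, -535.3]), array([164.2,  51.6]), 4.7) 0.13253350180664358
```

```bash
python3 -m creep '{"offset":[[0.006,-0.032,-0.03],[0.012,-0.064,-0.06],[0.018,-0.096,-0.09],[0.025,-0.128,-0.12],[0.031,-0.16,-0.15]],"delta_rot":[[0,0,0.3],[0,0,0.6],[0,0,0.9],[0,0,1.2],[0,0,1.2]]}'
python3 -m creep '{"offset":[[0.0067,-0.033,-0.03],[0.0067,-0.033,-0.06],[0.0067,-0.033,-0.09],[0.0067,-0.033,-0.12],[0.0067,-0.033,-0.145]],"delta_rot":[[0,0,0],[0,0,0],[0,0,0],[0,0,0],[0,0,0]]}'
python3 -m creep '{"offset":[[0,0,-0.02],[0,0,-0.03],[0,0,-0.0405],[0,0,-0.0405],[0,0,-0.0405]],"delta_rot":[[0,0,0],[0,0,0],[0,0,0],[0,0,0],[0,0,0]]}'
python3 -m creep '{"offset":[[0,0,0],[0,0,0],[0,0,0],[0,0,0],[0,0,0]],"delta_rot":[[0,0,0],[0,0,0],[0,0,0],[0,0,0],[0,0,0]]}' 0.1 45
python3 -m creep '{"offset":[[0,0,0],[0,0,0],[0,0,0],[0,0,0],[0,0,0]],"delta_rot":[[0,0,0],[0,0,0],[0,0,0],[0,0,0],[0,0,0]]}' 0.1 45
```

```text
time_s: 2.15
eef_pos: [0.5515, -0.0185, 0.1882]
tcp_rot: [0.698, 0.716, 0.0, 0.0]
contact_force: [0.3, 0.4, 0.1]
grip_width: 0.0881
grip_force: 0.0
time_s: 2.65
eef_pos: [0.558, -0.0503, 0.0428]
tcp_rot: [0.698, 0.716, -0.0, -0.0]
contact_force: [0.5, 0.5, -0.0]
grip_width: 0.0881
grip_force: 0.0
time_s: 3.15
eef_pos: [0.5588, -0.0512, 0.0039]
tcp_rot: [0.698, 0.716, 0.0, 0.0]
contact_force: [-0.1, 0.7, -0.1]
grip_width: 0.0879
grip_force: 0.0
time_s: 3.65
eef_pos: [0.5585, -0.0514, 0.0034]
tcp_rot: [0.699, 0.716, 0.0, 0.0]
contact_force: [-0.9, -0.7, -0.5]
grip_width: 0.0508
grip_force: 0.0
time_s: 4.15
eef_pos: [0.5584, -0.0513, 0.0032]
tcp_rot: [0.699, 0.716, -0.0, -0.0]
contact_force: [0.4, 0.4, -1.2]
grip_width: 0.0156
grip_force: 44.9
```

```bash
python3 -m creep '{"offset":[[0,0,0.015],[0,0,0.03],[0,0,0.045],[0,0,0.058],[0.01,0.02,0.058]],"delta_rot":[[0,0,0],[0,0,0],[0,0,0],[0,0,0],[0,0,0]]}'
python3 -m creep '{"offset":[[0.015,0.03,0],[0.024,0.05,0],[0.024,0.05,0],[0.024,0.05,0],[0.024,0.05,0]],"delta_rot":[[0,0,0],[0,0,0],[0,0,0],[0,0,0],[0,0,0]]}'
cat > m2.py <<'E'
from h import *
import sys
def look(tag,view=True):
    o=ctrl.get_obs(); im,d=save('wrist',tag); W=wworld(o,d); t=o['eef_pos']
    ok=(d>0); f=W[ok]
    # shaft: ahead of the TCP within 20 mm sideways
    s=f[(abs(f[:,0]-t[0])<.02)&(f[:,1]>t[1]+.03)&(f[:,1]<t[1]+.15)&(f[:,2]>t[2]-.004)&(f[:,2]<t[2]+.03)]
    c=f[(abs(f[:,0]-.587)<.03)&(f[:,1]>.185)&(f[:,1]<.26)&(f[:,2]>.078)&(f[:,2]<.12)]
    return o,im,d,f,s,c
def prof(P,ys,w=.003):
    for y in ys:
        q=P[abs(P[:,1]-y)<w]
        if len(q)>4: print(round(y,3),len(q),'x',q[:,0].min().round(4),q[:,0].max().round(4),'mid',((q[:,0].min()+q[:,0].max())/2).round(4),'z',np.percentile(q[:,2],95).round(4))
def cyl(c,R=.025):
    from scipy.optimize import least_squares
    m=c.mean(0)
    g=lambda p: np.hypot((c[:,0]-(m[0]+p[0]+p[2]*(c[:,1]-m[1]))),c[:,2]-p[1])-R
    r=least_squares(g,[0,.069,0],loss='soft_l1',f_scale=.001); 
    print('coil axis: x=%.4f at y=%.4f, z=%.4f, dx/dy=%.4f, y %.4f..%.4f rms %.4f'%(m[0]+r.x[0],m[1],r.x[1],r.x[2],*np.percentile(c[:,1],[2,98]),np.sqrt(np.mean(g(r.x)**2))))
E
python3 - <<'E'
from m2 import *
o,im,d,f,s,c=look('w2'); print(o['eef_pos'],o['tcp_rot'],len(s),len(c))
prof(s,np.arange(.0,.22,.008)); cyl(c)
z=np.load('pics/w1.npz'); o1=np.load('pics/w1_o.npy',allow_pickle=True).item(); f=wworld(o1,z['d']).reshape(-1,3)
cyl(f[(abs(f[:,0]-.587)<.03)&(f[:,1]>.185)&(f[:,1]<.26)&(f[:,2]>.078)&(f[:,2]<.12)])
E
```

```text
time_s: 4.65
eef_pos: [0.5688, -0.0328, 0.0628]
tcp_rot: [0.699, 0.715, 0.0, 0.001]
contact_force: [-0.1, 1.2, -1.0]
grip_width: 0.0155
grip_force: 44.9
time_s: 5.15
eef_pos: [0.5921, 0.0179, 0.0611]
tcp_rot: [0.699, 0.715, -0.0, -0.0]
contact_force: [0.1, -0.3, -1.3]
grip_width: 0.0156
grip_force: 44.9
[0.59205369 0.01789473 0.06109611] [ 6.98843638e-01  7.15274402e-01 -2.47139923e-04 -1.95750156e-04] 4784 0
0.048 114 x 0.5884 0.5955 mid 0.592 z 0.0743
0.056 240 x 0.5883 0.5958 mid 0.5921 z 0.0743
0.064 244 x 0.5882 0.5956 mid 0.5919 z 0.0742
0.072 560 x 0.5817 0.6013 mid 0.5915 z 0.0799
0.08 450 x 0.5818 0.6012 mid 0.5915 z 0.0791
0.088 269 x 0.5874 0.595 mid 0.5912 z 0.0742
0.096 280 x 0.5872 0.5948 mid 0.591 z 0.0741
0.104 280 x 0.5866 0.5946 mid 0.5906 z 0.0741
0.112 280 x 0.5865 0.5944 mid 0.5904 z 0.0743
0.12 269 x 0.5863 0.5942 mid 0.5902 z 0.0742
0.128 274 x 0.5861 0.5941 mid 0.5901 z 0.0741
0.136 247 x 0.5859 0.5935 mid 0.5897 z 0.074
0.144 80 x 0.5858 0.5933 mid 0.5896 z 0.0739m2.py:16: RuntimeWarning: Mean of empty slice.
  m=c.mean(0)
  ret = um.true_divide(
Traceback (most recent call last):
  File "m2.py", line 19, in cyl
    print('coil axis: x=%.4f at y=%.4f, z=%.4f, dx/dy=%.4f, y %.4f..%.4f rms %.4f'%(m[0]+r.x[0],m[1],r.x[1],r.x[2],*np.percentile(c[:,1],[2,98]),np.sqrt(np.mean(g(r.x)**2))))
                                                                                                                    ~~~~~~~~~~~~~^^^^^^^^^^^^^^^
IndexError: index -1 is out of bounds for axis 0 with size 0
```

View pics/w2.png

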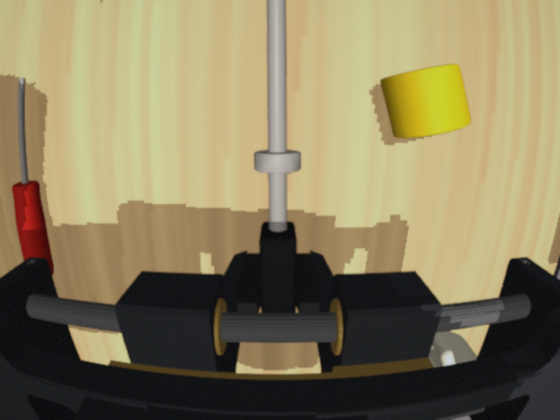

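The rod is straight in the grip, running up column 278, with the ring at (278,160). The coil is out of view from here, so I fit it from the earlier wrist frame and the top camera.

Run:
```python
from m2 import *
z=np.load('pics/w1.npz'); o1=np.load('pics/w1_o.npy',allow_pickle=True).item(); f=wworld(o1,z['d']).reshape(-1,3)
sel=lambda f,z0=.078,y0=.185: f[(abs(f[:,0]-.587)<.024)&(f[:,1]>y0)&(f[:,1]<.26)&(f[:,2]>z0)&(f[:,2]<.12)]
cyl(sel(f)); cyl(sel(f,.084)); c=sel(f,.084); c=c[(c[:,1]>.205)&(c[:,1]<.237)]; cyl(c)
g=f[(abs(f[:,0]-.587)<.04)&(f[:,1]>.235)&(f[:,1]<.265)&(f[:,2]>.066)&(f[:,2]<.076)]; 
for a in (g[g[:,0]<.587],g[g[:,0]>.587]): print('post',len(a),np.median(a,0).round(4),a.min(0).round(4),a.max(0).round(4))
# wagon outer edges y at several x
w=f[(f[:,2]>.02)&(f[:,2]<.06)&(f[:,1]>.15)&(f[:,1]<.29)]
for x in (.51,.53,.55,.63,.65): q=w[abs(w[:,0]-x)<.003]; print('wagon',x,len(q),np.percentile(q[:,1],[1,99]).round(4))
_,d=save('top','t1'); F=world('top',d).reshape(-1,3); cyl(sel(F,.080))
t=ctrl.get_obs()['eef_pos']; s=F[(abs(F[:,0]-.59)<.015)&(F[:,1]>.09)&(F[:,1]<.16)&(F[:,2]>.06)&(F[:,2]<.09)]
prof(s,np.arange(.09,.17,.01),.005)
```

```text
coil axis: x=0.5886 at y=0.2210, z=0.0690, dx/dy=-0.0212, y 0.2039..0.2383 rms 0.0007
coil axis: x=0.5886 at y=0.2210, z=0.0690, dx/dy=-0.0246, y 0.2039..0.2385 rms 0.0008
coil axis: x=0.5886 at y=0.2209, z=0.0690, dx/dy=-0.0209, y 0.2056..0.2362 rms 0.0007
post 31 [0.5694 0.2445 0.0713] [0.5635 0.2353 0.0671] [0.574  0.2471 0.0746]
post 28 [0.6054 0.2466 0.0714] [0.6017 0.2445 0.0675] [0.6096 0.2487 0.0732]
wagon 0.51 215 [0.1903 0.2489]
wagon 0.53 202 [0.1903 0.249 ]
wagon 0.55 185 [0.1916 0.2507]
wagon 0.63 171 [0.1927 0.251 ]
wagon 0.65 120 [0.1934 0.2524]
coil axis: x=0.5827 at y=0.2186, z=0.0685, dx/dy=0.0147, y 0.2015..0.2370 rms 0.0028
0.13 9 x 0.5809 0.5873 mid 0.5841 z 0.0781
0.14 9 x 0.5819 0.5885 mid 0.5852 z 0.074
0.15 12 x 0.5812 0.5879 mid 0.5846 z 0.0745
0.16 6 x 0.5813 0.5878 mid 0.5845 z 0.0729
```

```bash
python3 -m creep '{"offset":[[0.0005,0,-0.001],[0.0003,0.01,-0.001],[0.0,0.02,-0.001],[-0.0002,0.028,-0.001],[-0.0002,0.028,-0.001]],"delta_rot":[[0,0,0],[0,0,0],[0,0,0],[0,0,0],[0,0,0]]}'
python3 -m creep '{"offset":[[-0.0001,0.004,0],[-0.0002,0.008,0],[-0.0003,0.012,0],[-0.0004,0.016,0],[-0.0005,0.02,0]],"delta_rot":[[0,0,0],[0,0,0],[0,0,0],[0,0,0],[0,0,0]]}'
python3 - <<'E'
from rig import ctrl
o=ctrl.get_obs(); print(o['eef_pos'],o['contact_force'],o['torque'])
E
```

```text
time_s: 5.75
eef_pos: [0.5921, 0.0482, 0.0603]
tcp_rot: [0.698, 0.716, 0.0, -0.0]
contact_force: [0.6, 0.2, -0.4]
grip_width: 0.016
grip_force: 44.9
time_s: 6.25
eef_pos: [0.5917, 0.0669, 0.0602]
tcp_rot: [0.699, 0.715, -0.0, -0.0]
contact_force: [-0.1, -0.2, -1.4]
grip_width: 0.0155
grip_force: 44.9
[0.59173894 0.06693583 0.06022973] [-0.06166252 -0.16862203 -1.41284872] [-0.07307781  0.10728172 -0.01591396]
```

```bash
python3 -m creep '{"offset":[[-0.0002,0.007,0],[-0.0004,0.014,0],[-0.0006,0.021,0],[-0.0008,0.028,0],[-0.0009,0.035,0]],"delta_rot":[[0,0,0],[0,0,0],[0,0,0],[0,0,0],[0,0,0]]}'
python3 -m creep '{"offset":[[-0.0002,0.007,0],[-0.0003,0.013,0],[-0.0005,0.019,0],[-0.0006,0.023,0],[-0.0006,0.023,0]],"delta_rot":[[0,0,0],[0,0,0],[0,0,0],[0,0,0],[0,0,0]]}'
python3 -m creep '{"offset":[[0,0.002,0],[-0.0001,0.004,0],[-0.0001,0.006,0],[-0.0001,0.006,0],[-0.0001,0.006,0]],"delta_rot":[[0,0,0],[0,0,0],[0,0,0],[0,0,0],[0,0,0]]}'
python3 - <<'E'
from m2 import *
o,im,d,f,s,c=look('w3'); print(o['eef_pos'],o['contact_force'],o['torque'])
prof(s,np.arange(.15,.26,.006)); print(len(c))
if len(c)>50: cyl(c)
E
```

```text
time_s: 6.75
eef_pos: [0.5908, 0.1024, 0.0603]
tcp_rot: [0.699, 0.716, 0.0, -0.0]
contact_force: [0.2, -1.3, -1.4]
grip_width: 0.0156
grip_force: 44.9
time_s: 7.25
eef_pos: [0.5902, 0.1251, 0.0602]
tcp_rot: [0.698, 0.716, 0.0, 0.0]
contact_force: [-1.2, -0.3, -1.0]
grip_width: 0.0155
grip_force: 44.9
time_s: 7.75
eef_pos: [0.5901, 0.1306, 0.0602]
tcp_rot: [0.699, 0.716, -0.0, -0.0]
contact_force: [0.6, 0.0, -0.8]
grip_width: 0.0155
grip_force: 44.9
[0.59012646 0.1306463  0.06023358] [ 0.63219523  0.01824662 -0.81313811] [-0.11806062  0.09133202  0.004994  ]
0.162 163 x 0.5865 0.5936 mid 0.59 z 0.0734
0.168 235 x 0.5864 0.5939 mid 0.5901 z 0.0735
0.174 239 x 0.5863 0.5937 mid 0.59 z 0.0734
0.18 224 x 0.5803 0.5979 mid 0.5891 z 0.0773
0.186 676 x 0.5796 0.5994 mid 0.5895 z 0.079
0.192 504 x 0.5797 0.5992 mid 0.5894 z 0.0785
0.198 279 x 0.5854 0.5931 mid 0.5893 z 0.0734
0.204 417 x 0.5702 0.6101 mid 0.5902 z 0.09
0.21 566 x 0.5702 0.6101 mid 0.5901 z 0.0901
0.216 547 x 0.5701 0.6101 mid 0.5901 z 0.0901
0.222 533 x 0.5702 0.6099 mid 0.5901 z 0.09
0.228 536 x 0.5701 0.6101 mid 0.5901 z 0.0901
0.234 532 x 0.5701 0.6101 mid 0.5901 z 0.0901
0.24 179 x 0.5705 0.6101 mid 0.5903 z 0.0901
0.246 502 x 0.5701 0.6101 mid 0.5901 z 0.0731
0.252 265 x 0.5838 0.6099 mid 0.5968 z 0.0731
0.258 28 x 0.5837 0.5913 mid 0.5875 z 0.0723
11477
coil axis: x=0.5885 at y=0.2206, z=0.0689, dx/dy=-0.0276, y 0.2036..0.2383 rms 0.0020
```

View pics/w3.png

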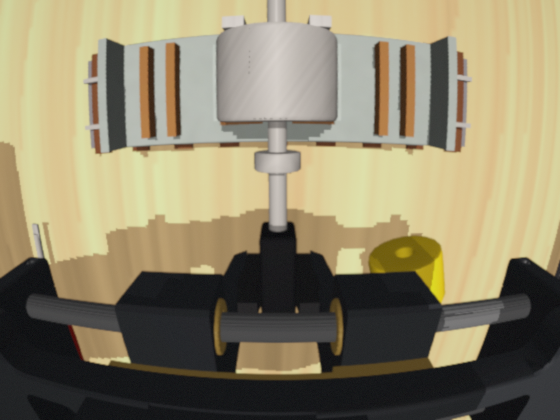

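The rod is threaded: the shaft emerges behind the coil at (277,10) between the posts at (233,22) and (320,22). The ring at (278,160) is about 9 mm short of the coil. Now I feel forward.

```bash
python3 -m creep '{"offset":[[0,0.003,0],[-0.0001,0.005,0],[-0.0002,0.007,0],[-0.0002,0.008,0],[-0.0002,0.009,0]],"delta_rot":[[0,0,0],[0,0,0],[0,0,0],[0,0,0],[0,0,0]]}'
python3 -m creep '{"offset":[[0,0.0006,0],[0,0.0012,0],[0,0.0018,0],[0,0.002,0],[0,0.002,0]],"delta_rot":[[0,0,0],[0,0,0],[0,0,0],[0,0,0],[0,0,0]]}'
python3 -m creep '{"offset":[[0,0.0005,0],[0,0.001,0],[0,0.001,0],[0,0.001,0]],"delta_rot":[[0,0,0],[0,0,0],[0,0,0],[0,0,0]]}'
```

```text
time_s: 8.3
eef_pos: [0.5899, 0.1398, 0.0602]
tcp_rot: [0.699, 0.716, -0.0, -0.0]
contact_force: [0.1, 0.1, -1.0]
grip_width: 0.0156
grip_force: 44.9
time_s: 8.8
eef_pos: [0.5899, 0.1417, 0.0603]
tcp_rot: [0.699, 0.716, -0.0, 0.0]
contact_force: [0.3, 0.2, -0.9]
grip_width: 0.0159
grip_force: 44.9
time_s: 9.2
eef_pos: [0.59, 0.1427, 0.0602]
tcp_rot: [0.699, 0.716, 0.0, 0.0]
contact_force: [0.1, -0.1, -1.2]
grip_width: 0.0157
grip_force: 44.9
```

```bash
python3 -m creep '{"offset":[[0,0.0005,0],[0,0.001,0],[0,0.001,0]],"delta_rot":[[0,0,0],[0,0,0],[0,0,0]]}' | grep -E 'eef|contact'
python3 -m creep '{"offset":[[0,0.0005,0],[0,0.0005,0],[0,0.0005,0]],"delta_rot":[[0,0,0],[0,0,0],[0,0,0]]}'| grep -E 'eef|contact'
python3 - <<'E'
from m2 import *
o,im,d,f,s,c=look('w4'); print(o['eef_pos'],o['contact_force'])
prof(s,np.arange(.196,.212,.002),.001);prof(c,np.arange(.236,.25,.002),.001)
p=f[(f[:,2]>.068)&(f[:,2]<.076)&(f[:,1]>.236)&(abs(abs(f[:,0]-.588)-.018)<.006)]; print('posts y',np.percentile(p[:,1],[2,50,98]).round(4))
E
```

```text
eef_pos: [0.59, 0.1437, 0.0603]
contact_force: [0.7, -0.7, -0.3]
eef_pos: [0.59, 0.1441, 0.0602]
contact_force: [0.3, -1.5, 0.5]
[0.58995826 0.14407393 0.06024909] [ 0.28556788 -1.45931109  0.46373227]
0.196 90 x 0.5801 0.5988 mid 0.5894 z 0.0789
0.198 218 x 0.5795 0.5992 mid 0.5894 z 0.079
0.2 240 x 0.5795 0.5992 mid 0.5894 z 0.0791
0.202 142 x 0.5802 0.599 mid 0.5896 z 0.0791
0.204 62 x 0.57 0.6097 mid 0.5898 z 0.0902
0.206 170 x 0.5701 0.6099 mid 0.59 z 0.09
0.208 182 x 0.57 0.6099 mid 0.59 z 0.0901
0.21 175 x 0.5701 0.6099 mid 0.59 z 0.0901
0.236 644 x 0.5653 0.6105 mid 0.5879 z 0.0944
0.238 624 x 0.5655 0.6111 mid 0.5883 z 0.0944
0.24 220 x 0.5684 0.6104 mid 0.5894 z 0.0939
posts y [0.2432 0.246  0.2491]
```

```bash
python3 -m creep '{"offset":[[0,0.0005,0],[0,0.001,0],[0,0.001,0]],"delta_rot":[[0,0,0],[0,0,0],[0,0,0]]}' | grep -E 'eef|contact'
python3 -m creep '{"offset":[[0,0.0005,0],[0,0.0005,0],[0,0.0005,0]],"delta_rot":[[0,0,0],[0,0,0],[0,0,0]]}'| grep -E 'eef|contact'
python3 -m creep '{"offset":[[0,0.0005,0],[0,0.0005,0],[0,0.0005,0]],"delta_rot":[[0,0,0],[0,0,0],[0,0,0]]}'| grep -E 'eef|contact'
```

```text
eef_pos: [0.5899, 0.1452, 0.0602]
contact_force: [0.4, -0.8, -0.9]
eef_pos: [0.59, 0.1457, 0.0603]
contact_force: [0.5, -0.6, 0.3]
eef_pos: [0.5899, 0.1462, 0.0602]
contact_force: [-0.3, -1.2, -1.2]
```

```bash
python3 -m creep '{"offset":[[0,0.0004,0],[0,0.0004,0],[0,0.0004,0]],"delta_rot":[[0,0,0],[0,0,0],[0,0,0]]}'| grep -E 'eef|contact'
```

```text
eef_pos: [0.5899, 0.1466, 0.0602]
contact_force: [0.6, -0.5, -0.8]
```

```bash
python3 -m creep '{"offset":[[0,0.0005,0],[0,0.0005,0],[0,0.0005,0]],"delta_rot":[[0,0,0],[0,0,0],[0,0,0]]}'| grep -E 'eef|contact'
python3 -m creep '{"offset":[[0,0.0005,0],[0,0.0005,0],[0,0.0005,0]],"delta_rot":[[0,0,0],[0,0,0],[0,0,0]]}'| grep -E 'eef|contact'
```

```text
eef_pos: [0.5899, 0.1471, 0.0602]
contact_force: [-0.1, -1.1, 0.1]
eef_pos: [0.5899, 0.1476, 0.0602]
contact_force: [-0.5, -1.0, -0.8]
```

```bash
python3 -m creep '{"offset":[[0,0.0005,0],[0,0.0005,0],[0,0.0005,0]],"delta_rot":[[0,0,0],[0,0,0],[0,0,0]]}'| grep -E 'eef|contact'
```

```text
eef_pos: [0.5899, 0.1481, 0.0603]
contact_force: [-0.4, -0.9, -0.7]
```

Run:
```python
from m2 import *
fs=[]
for i in range(3):
    o,im,d,f,s,c=look('w5'); fs.append(o['contact_force'])
print(o['eef_pos'],np.mean(fs,0))
prof(s,np.arange(.198,.214,.002),.001);prof(c,np.arange(.236,.252,.002),.001)
p=f[(f[:,2]>.068)&(f[:,2]<.076)&(f[:,1]>.236)&(abs(abs(f[:,0]-.588)-.018)<.006)]; print('posts y',np.percentile(p[:,1],[2,50,98]).round(4))
```

```text
[0.5899278  0.1480675  0.06023603] [-0.59952564 -1.43204262 -1.0904077 ]
0.198 77 x 0.586 0.5928 mid 0.5894 z 0.0734
0.2 96 x 0.5801 0.5987 mid 0.5894 z 0.0789
0.202 225 x 0.5796 0.5992 mid 0.5894 z 0.0789
0.204 225 x 0.5796 0.5991 mid 0.5893 z 0.079
0.206 148 x 0.5802 0.5991 mid 0.5896 z 0.0791
0.208 49 x 0.57 0.6082 mid 0.5891 z 0.0899
0.21 175 x 0.5699 0.6099 mid 0.5899 z 0.0901
0.212 180 x 0.57 0.6099 mid 0.59 z 0.09
0.236 647 x 0.5653 0.6112 mid 0.5882 z 0.0945
0.238 655 x 0.5648 0.611 mid 0.5879 z 0.0945
0.24 645 x 0.5654 0.6107 mid 0.588 z 0.0944
0.242 610 x 0.5656 0.611 mid 0.5883 z 0.0944
0.244 219 x 0.5682 0.6103 mid 0.5893 z 0.0939
posts y [0.2401 0.2477 0.2495]
```

```bash
python3 -m creep '{"offset":[[0,0.0005,0],[0,0.0005,0],[0,0.0005,0]],"delta_rot":[[0,0,0],[0,0,0],[0,0,0]]}'| grep -E 'eef|contact'
```

```text
eef_pos: [0.5899, 0.1484, 0.0602]
contact_force: [-1.3, -3.3, -1.1]
```

```bash
python3 -m creep '{"offset":[[0,0.0005,0],[0,0.0005,0],[0,0.0005,0]],"delta_rot":[[0,0,0],[0,0,0],[0,0,0]]}'| grep -E 'eef|contact'
```

```text
eef_pos: [0.5899, 0.1488, 0.0602]
contact_force: [-0.5, -4.9, 0.1]
```

```bash
python3 -m creep '{"offset":[[0,0.0004,0],[0,0.0004,0],[0,0.0004,0]],"delta_rot":[[0,0,0],[0,0,0],[0,0,0]]}'| grep -E 'eef|contact'
```

```text
eef_pos: [0.5899, 0.1491, 0.0602]
contact_force: [-1.0, -5.3, -0.1]
```

```bash
python3 -m creep '{"offset":[[0,0.0005,0],[0,0.0005,0],[0,0.0005,0],[0,0.0005,0],[0,0.0005,0]],"delta_rot":[[0,0,0],[0,0,0],[0,0,0],[0,0,0],[0,0,0]]}'| grep -E 'eef|contact'
python3 - <<'E'
from rig import ctrl
import numpy as np
fs=[]
for i in range(4): fs.append(ctrl.get_obs()['contact_force'][1]); ctrl.grab_frame('wrist')
print(fs,ctrl.get_obs()['time_s'])
E
```

```text
eef_pos: [0.5899, 0.1495, 0.0602]
contact_force: [-1.5, -7.0, -0.5]
[np.float64(-6.9719681128350235), np.float64(-6.683961051801907), np.float64(-6.757582330609645), np.float64(-6.640598010111383)] 13.7
```

```bash
python3 -m creep '{"offset":[[0,-0.001,0],[0,-0.0025,0],[0,-0.0025,0.001],[0,-0.0025,0.002],[0,-0.0025,0.003]],"delta_rot":[[0,0,0],[0,0,0],[0.5,0,0],[1,0,0],[1.5,0,0]]}' - 50
python3 -m creep '{"offset":[[0,0,0.002],[0,0,0.005],[0,0,0.01],[0,0,0.016],[0,0,0.022]],"delta_rot":[[0,0,0],[0,0,0],[0,0,0],[0,0,0],[0,0,0]]}'
python3 -m creep '{"offset":[[0,0,0.008],[0,0,0.018],[0,0,0.028],[0,0,0.038],[0,0,0.048]],"delta_rot":[[0,0,0],[0,0,0],[0,0,0],[0,0,0],[0,0,0]]}'
python3 -m creep '{"offset":[[0,0,0.004],[0,0,0.006],[0,0,0.006],[0,0,0.006]],"delta_rot":[[0,0,0],[0,0,0],[0,0,0],[0,0,0]]}'
python3 - <<'E'
from m2 import *
o,im,d,f,s,c=look('w6'); print(o['eef_pos'],o['contact_force'],o['torque'])
t=o['eef_pos']
s=f[(abs(f[:,0]-.589)<.03)&(f[:,1]>t[1]+.03)&(f[:,1]<t[1]+.16)&(f[:,2]>t[2]-.01)]
prof(s,np.arange(.17,.31,.006))
E
```

```text
time_s: 14.2
eef_pos: [0.5898, 0.1476, 0.0631]
tcp_rot: [0.698, 0.716, 0.009, -0.01]
contact_force: [0.4, -0.6, -3.9]
grip_width: 0.0155
grip_force: 49.9
time_s: 14.7
eef_pos: [0.59, 0.1475, 0.0859]
tcp_rot: [0.699, 0.715, 0.01, -0.009]
contact_force: [0.0, -1.2, -3.5]
grip_width: 0.0159
grip_force: 49.9
time_s: 15.2
eef_pos: [0.59, 0.1475, 0.1343]
tcp_rot: [0.699, 0.715, 0.01, -0.009]
contact_force: [-0.1, -0.2, -3.2]
grip_width: 0.0157
grip_force: 49.9
time_s: 15.6
eef_pos: [0.5898, 0.1474, 0.1388]
tcp_rot: [0.699, 0.715, 0.009, -0.009]
contact_force: [-0.0, -0.6, -3.5]
grip_width: 0.0154
grip_force: 49.9
[0.58975187 0.14744774 0.13879458] [-0.01185379 -0.63568516 -3.5466946 ] [-0.23928297  0.02782121 -0.02276034]
0.176 1800 x 0.559 0.619 mid 0.589 z 0.228
0.182 4116 x 0.559 0.619 mid 0.589 z 0.2269
0.188 243 x 0.586 0.5935 mid 0.5897 z 0.153
0.194 252 x 0.5859 0.5933 mid 0.5896 z 0.1528
0.2 471 x 0.5793 0.5991 mid 0.5892 z 0.1588
0.206 778 x 0.5647 0.6116 mid 0.5882 z 0.1711
0.212 1908 x 0.5638 0.6132 mid 0.5885 z 0.1718
0.218 1924 x 0.5638 0.613 mid 0.5884 z 0.1719
0.224 1924 x 0.5636 0.6128 mid 0.5882 z 0.172
0.23 1931 x 0.5636 0.613 mid 0.5883 z 0.1722
0.236 1921 x 0.5633 0.6128 mid 0.5881 z 0.1722
0.242 1182 x 0.563 0.6121 mid 0.5875 z 0.1723
0.248 189 x 0.584 0.5919 mid 0.5879 z 0.1541
0.254 263 x 0.5838 0.5918 mid 0.5878 z 0.1542
0.26 261 x 0.5836 0.5917 mid 0.5876 z 0.1543
0.266 253 x 0.5835 0.5911 mid 0.5873 z 0.1544
0.272 134 x 0.5833 0.591 mid 0.5872 z 0.1543
```

View pics/w6.png

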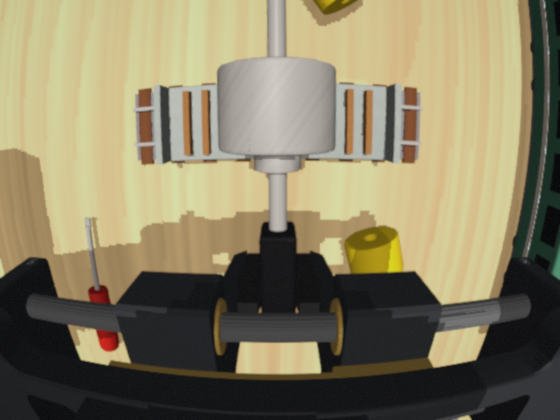

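The coil hangs on the rod at (277,105), clear of the wagon. I carry it above the rack and look again there.

```bash
python3 -m creep '{"offset":[[0,-0.004,0.01],[-0.001,-0.014,0.02],[-0.002,-0.03,0.03],[-0.003,-0.05,0.04],[-0.004,-0.074,0.05]],"delta_rot":[[0,0,0],[0,0,0],[0,0,0],[0,0,-1],[0,0,-2]]}' >/dev/null
python3 -m creep '{"offset":[[-0.001,-0.028,0],[-0.003,-0.057,0],[-0.004,-0.087,0],[-0.006,-0.117,0],[-0.007,-0.147,0]],"delta_rot":[[0,0,-1],[0,0,-2],[0,0,-3],[0,0,-4],[0,0,-5]]}'
python3 -m creep '{"offset":[[-0.001,-0.03,0],[-0.003,-0.06,0],[-0.004,-0.09,0],[-0.006,-0.12,0],[-0.007,-0.15,0]],"delta_rot":[[0,0,-1],[0,0,-2],[0,0,-3],[0,0,-4],[0,0,-5]]}' >/dev/null
python3 -m creep '{"offset":[[-0.001,-0.03,0],[-0.003,-0.06,0],[-0.004,-0.09,0],[-0.005,-0.117,0],[-0.006,-0.141,0]],"delta_rot":[[0,0,-0.1],[0,0,-0.1],[0,0,-0.1],[0,0,-0.1],[0,0,-0.1]]}'
python3 -m creep '{"offset":[[-0.001,-0.02,0],[-0.002,-0.033,0],[-0.002,-0.041,0],[-0.002,-0.043,0],[-0.002,-0.043,0]],"delta_rot":[[0,0,0],[0,0,0],[0,0,0],[0,0,0],[0,0,0]]}'
python3 - <<'E'
from m2 import *
o=ctrl.get_obs(); im,d=save('wrist','w7'); W=wworld(o,d); np.save('pics/w7_o.npy',o,allow_pickle=True)
print(o['eef_pos'],o['tcp_rot'],o['contact_force'])
f=W[d>0]; f=f[(f[:,1]>-.45)&(f[:,1]<-.2)&(abs(f[:,0]-.55)<.12)]
t=f[(f[:,2]>.078)&(f[:,2]<.1)]
(c,s,a)=cv2.minAreaRect((t[:,:2]*1000).astype(np.float32)); print(len(t),c,s,a)
w=f[(f[:,2]>.010)&(f[:,2]<.02)]; print('weight',len(w),np.median(w,0))
E
```

```text
time_s: 16.65
eef_pos: [0.5784, -0.0761, 0.1903]
tcp_rot: [0.741, 0.671, 0.01, -0.008]
contact_force: [1.4, 0.3, -2.9]
grip_width: 0.0154
grip_force: 49.9
time_s: 17.65
eef_pos: [0.5647, -0.3672, 0.1902]
tcp_rot: [0.771, 0.637, 0.01, -0.008]
contact_force: [1.1, 0.5, -2.9]
grip_width: 0.0151
grip_force: 49.9
time_s: 18.15
eef_pos: [0.5639, -0.4072, 0.1894]
tcp_rot: [0.77, 0.638, 0.01, -0.008]
contact_force: [0.6, 0.3, -2.6]
grip_width: 0.0154
grip_force: 49.9
[ 0.5639481  -0.40723722  0.18941741] [ 0.76996555  0.63794926  0.01035726 -0.00815647] [ 0.56465345  0.33191953 -2.60500335]
4323 (549.5794677734375, -319.4105224609375) (96.67781066894531, 132.2662353515625) 79.49494934082031
weight 95 [ 0.50917842 -0.27294507  0.01169605]
```

View pics/w7.png

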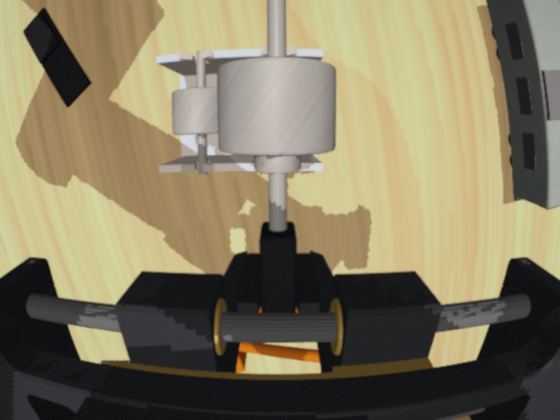

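The carried coil at (277,105) hides the empty slots. The spare at (195,110) and the cheeks at rows 60 and 165 are visible. I use the cheek edges and the spare's pin as the reference.

```bash
cat > m3.py <<'E'
from m2 import *
def rackframe(o,d,c=(.5496,-.3194),a=79.5):
    f=wworld(o,d)[d>0]; a=np.deg2rad(a); u=np.array([np.cos(a),np.sin(a)]); n=np.array([-u[1],u[0]])
    q=f[:,:2]-c; return np.c_[q@u,q@n,f[:,2]],u,n,np.array(c)
def rep(o,d):
    r,u,n,c=rackframe(o,d); R=lambda x0,x1,y0,y1,z0,z1: r[(r[:,0]>x0)&(r[:,0]<x1)&(r[:,1]>y0)&(r[:,1]<y1)&(r[:,2]>z0)&(r[:,2]<z1)]
    for x in (-.045,.045):
        t=R(x-.009,x+.009,-.08,.08,.078,.098); 
        if len(t): 
            ys=np.sort(t[:,1]); g=np.where(np.diff(ys)>.004)[0]; print('cheek',x,'x',np.percentile(t[:,0],[2,98]).round(4),'y',ys[0].round(4),ys[-1].round(4),'gaps',[(ys[i].round(4),ys[i+1].round(4)) for i in g])
    for x0 in (-.052,-.035,-.024,.024,.035,.052):
        p=R(x0-.003,x0+.003,.02,.044,.066,.077); 
        if len(p)>3: print('pin',x0,len(p),((p[:,1].min()+p[:,1].max())/2).round(4))
    t=o['eef_pos']; print('TCP in rack',((t[:2]-c)@u).round(4),((t[:2]-c)@n).round(4),t[2].round(4))
    for x0 in (-.05,-.045,-.04,-.035,.03,.04,.05,.06,.065):
        p=R(x0-.002,x0+.002,-.045,-.015,t[2]-.005,t[2]+.024)
        if len(p)>3: print('rod',x0,len(p),'y',((p[:,1].min()+p[:,1].max())/2).round(4),'width',np.ptp(p[:,1]).round(4),'top z',np.percentile(p[:,2],95).round(4))
E
python3 - <<'E'
from m3 import *
o=np.load('pics/w7_o.npy',allow_pickle=True).item(); rep(o,np.load('pics/w7.npz')['d'])
E
```

```text
cheek -0.045 x [-0.0482 -0.0419] y -0.0661 0.0659 gaps [(np.float64(-0.0478), np.float64(-0.0133)), (np.float64(0.0283), np.float64(0.0355))]
cheek 0.045 x [0.0414 0.0476] y -0.0661 0.0661 gaps [(np.float64(-0.0386), np.float64(-0.0236)), (np.float64(0.0281), np.float64(0.0352))]
pin -0.052 23 0.0315
pin -0.035 69 0.0316
pin -0.024 64 0.0316
pin 0.024 69 0.0316
pin 0.035 71 0.0316
pin 0.052 19 0.0317
TCP in rack -0.0838 -0.0301 0.1894
rod -0.05 159 y -0.031 width 0.0076 top z 0.2034
rod -0.045 164 y -0.0311 width 0.0075 top z 0.2034
rod -0.04 167 y -0.0311 width 0.0074 top z 0.2038
rod -0.035 169 y -0.0311 width 0.0073 top z 0.2036
rod 0.03 169 y -0.031 width 0.0079 top z 0.2048
rod 0.04 134 y -0.0309 width 0.0075 top z 0.2052
```

```bash
python3 -m creep '{"offset":[[0.0015,0.0026,0],[0.0015,0.0026,-0.01],[0.0015,0.0026,-0.025],[0.0015,0.0026,-0.04],[0.0015,0.0026,-0.055]],"delta_rot":[[-0.5,0.1,0.1],[-1.1,0.2,0.2],[-1.1,0.2,0.2],[-1.1,0.2,0.2],[-1.1,0.2,0.2]]}'
python3 -m creep '{"offset":[[0,0,-0.012],[0,0,-0.022],[0,0,-0.03],[0,0,-0.034],[0,0,-0.034]],"delta_rot":[[0,0,0],[0,0,0],[0,0,0],[0,0,0],[0,0,0]]}'
python3 - <<'E'
from m3 import *
o=ctrl.get_obs(); im,d=save('wrist','w8'); print(o['eef_pos'],o['contact_force']); rep(o,d)
E
```

```text
time_s: 18.7
eef_pos: [0.5658, -0.4039, 0.134]
tcp_rot: [0.769, 0.64, 0.003, -0.002]
contact_force: [0.6, -0.8, -2.8]
grip_width: 0.0155
grip_force: 49.9
time_s: 19.2
eef_pos: [0.5654, -0.4048, 0.0999]
tcp_rot: [0.769, 0.639, 0.003, -0.002]
contact_force: [-0.5, 0.5, -2.8]
grip_width: 0.0154
grip_force: 49.9
[ 0.56540244 -0.40483339  0.099903  ] [-0.54906072  0.54003958 -2.83488534]
cheek -0.045 x [-0.0481 -0.0419] y -0.066 0.0667 gaps [(np.float64(-0.0367), np.float64(-0.0271)), (np.float64(0.0287), np.float64(0.0356))]
cheek 0.045 x [0.0414 0.0477] y -0.0662 0.0659 gaps [(np.float64(-0.0362), np.float64(-0.0265)), (np.float64(0.0284), np.float64(0.035))]
pin -0.052 23 0.0333
pin -0.035 143 0.0318
pin -0.024 146 0.0314
pin 0.024 147 0.0317
pin 0.035 146 0.0314
pin 0.052 15 0.0334
TCP in rack -0.0811 -0.0311 0.0999
rod -0.05 151 y -0.0317 width 0.0071 top z 0.1133
rod -0.045 153 y -0.0319 width 0.0075 top z 0.1133
rod -0.04 160 y -0.0319 width 0.0074 top z 0.1131
rod -0.035 163 y -0.032 width 0.0073 top z 0.1131
rod 0.03 179 y -0.0316 width 0.0079 top z 0.1134
rod 0.04 163 y -0.0314 width 0.0075 top z 0.1131
```

```bash
python3 -m creep '{"offset":[[0,0,-0.008],[0,0,-0.016],[0,0,-0.024],[0,0,-0.03],[0,0,-0.034]],"delta_rot":[[0,0,0],[0,0,0],[0,0,0],[0,0,0],[0,0,0]]}'
python3 -m creep '{"offset":[[0,0,-0.001],[0,0,-0.002],[0,0,-0.003],[0,0,-0.0035],[0,0,-0.0035]],"delta_rot":[[0,0,0],[0,0,0],[0,0,0],[0,0,0],[0,0,0]]}'
python3 -m creep '{"offset":[[0,0,-0.0005],[0,0,-0.001],[0,0,-0.001],[0,0,-0.001]],"delta_rot":[[0,0,0],[0,0,0],[0,0,0],[0,0,0]]}'
```

```text
time_s: 19.75
eef_pos: [0.5652, -0.4048, 0.0653]
tcp_rot: [0.769, 0.639, 0.003, -0.002]
contact_force: [-0.4, 0.3, -3.4]
grip_width: 0.0152
grip_force: 49.9
time_s: 20.25
eef_pos: [0.5655, -0.4049, 0.0628]
tcp_rot: [0.769, 0.639, 0.003, -0.002]
contact_force: [-1.1, 0.7, -2.8]
grip_width: 0.0157
grip_force: 49.9
time_s: 20.65
eef_pos: [0.5655, -0.4049, 0.0618]
tcp_rot: [0.769, 0.639, 0.003, -0.002]
contact_force: [1.2, 0.7, -2.7]
grip_width: 0.0157
grip_force: 49.9
```

```bash
python3 -m creep '{"offset":[[0,0,-0.0005],[0,0,-0.0005],[0,0,-0.0005]],"delta_rot":[[0,0,0],[0,0,0],[0,0,0]]}' | grep -E 'eef|contact'
python3 -m creep '{"offset":[[0,0,-0.0005],[0,0,-0.0005],[0,0,-0.0005]],"delta_rot":[[0,0,0],[0,0,0],[0,0,0]]}' | grep -E 'eef|contact'
python3 -m creep '{"offset":[[0,0,-0.0005],[0,0,-0.0005],[0,0,-0.0005]],"delta_rot":[[0,0,0],[0,0,0],[0,0,0]]}' | grep -E 'eef|contact'
python3 - <<'E'
from m3 import *
o=ctrl.get_obs(); im,d=save('wrist','w9'); print(o['eef_pos'],o['contact_force'],o['torque']); rep(o,d)
E
```

```text
eef_pos: [0.5654, -0.4049, 0.0613]
contact_force: [0.1, 0.6, -3.0]
eef_pos: [0.5655, -0.405, 0.061]
contact_force: [-0.2, 0.5, 0.1]
eef_pos: [0.5655, -0.405, 0.0607]
contact_force: [-0.6, 0.8, 3.2]
[ 0.56554491 -0.40502086  0.06069352] [-0.64352935  0.81116084  3.1761875 ] [0.02991295 0.26421406 0.07952941]
cheek -0.045 x [-0.048  -0.0419] y -0.0663 0.067 gaps [(np.float64(-0.0354), np.float64(-0.0284)), (np.float64(0.0284), np.float64(0.0351))]
cheek 0.045 x [0.0412 0.0474] y -0.0664 0.0664 gaps [(np.float64(-0.0383), np.float64(-0.0258)), (np.float64(0.0284), np.float64(0.0349))]
pin -0.052 10 0.0345
pin -0.035 222 0.0315
pin -0.024 227 0.0313
pin 0.024 201 0.0315
pin 0.035 219 0.0315
pin 0.052 5 0.0342
TCP in rack -0.0813 -0.0313 0.0607
rod -0.05 150 y -0.0258 width 0.0193 top z 0.0742
rod -0.045 282 y -0.0299 width 0.0295 top z 0.0845
rod -0.04 156 y -0.0277 width 0.0152 top z 0.0741
rod -0.035 163 y -0.0319 width 0.0069 top z 0.0743
rod 0.03 175 y -0.0316 width 0.0074 top z 0.0748
rod 0.04 821 y -0.03 width 0.0299 top z 0.0781
```

```bash
python3 -m creep '{"offset":[[0,0,0],[0,0,0],[0,0,0],[0,0,0],[0,0,0]],"delta_rot":[[0,0,0],[0,0,0],[0,0,0],[0,0,0],[0,0,0]]}' 0.5
python3 -m creep '{"offset":[[0,0,0.005],[0,0,0.015],[0,0,0.03],[0,0,0.06],[0,0,0.1]],"delta_rot":[[0,0,0],[0,0,0],[0,0,0],[0,0,0],[0,0,0]]}'
python3 -m creep '{"offset":[[0,-0.01,0.04],[0,-0.02,0.08],[0,-0.02,0.1],[0,-0.02,0.1],[0,-0.02,0.1]],"delta_rot":[[0,0,0],[0,0,0],[0,0,0],[0,0,0],[0,0,0]]}'
python3 - <<'E'
from m3 import *
o=ctrl.get_obs(); im,d=save('wrist','w10'); print(o['eef_pos'],o['contact_force'])
r,u,n,c=rackframe(o,d)
for x0 in np.arange(-.1,.08,.01):
    p=r[(abs(r[:,0]-x0)<.003)&(abs(r[:,1]+.032)<.03)&(r[:,2]>.064)&(r[:,2]<.13)]
    if len(p)>3: print(x0.round(3),len(p),p[:,1].min().round(4),p[:,1].max().round(4),np.percentile(p[:,2],97).round(4))
E
```

```text
time_s: 22.1
eef_pos: [0.5654, -0.4049, 0.0601]
tcp_rot: [0.769, 0.639, 0.003, -0.002]
contact_force: [-0.2, 0.0, -0.3]
grip_width: 0.0443
grip_force: 0.0
time_s: 22.6
eef_pos: [0.565, -0.4045, 0.1607]
tcp_rot: [0.769, 0.639, 0.003, -0.003]
contact_force: [0.9, -0.6, 0.3]
grip_width: 0.0443
grip_force: 0.0
time_s: 23.1
eef_pos: [0.5653, -0.4246, 0.2597]
tcp_rot: [0.769, 0.639, 0.003, -0.002]
contact_force: [-1.0, -0.4, -0.5]
grip_width: 0.0439
grip_force: 0.0
[ 0.56526688 -0.4246384   0.25974243] [-0.98312458 -0.42932575 -0.5364097 ]
-0.1 91 -0.0398 -0.0254 0.083
-0.09 87 -0.0398 -0.0255 0.0827
-0.08 81 -0.0387 -0.0255 0.0828
-0.07 89 -0.0387 -0.0246 0.083
-0.06 90 -0.0387 -0.0246 0.0828
-0.05 140 -0.0614 -0.0022 0.091
-0.04 121 -0.0614 -0.0024 0.0911
-0.03 66 -0.0408 -0.0226 0.0799
-0.02 221 -0.0561 -0.0074 0.0925
-0.01 303 -0.0559 -0.0073 0.093
-0.0 295 -0.0559 -0.0076 0.0929
0.01 280 -0.0549 -0.0078 0.0932
0.02 47 -0.0348 -0.0277 0.0753
0.03 48 -0.0349 -0.0278 0.0748
0.04 335 -0.0619 -0.0022 0.0914
0.05 76 -0.0611 -0.0028 0.0918
0.06 48 -0.0349 -0.0268 0.0755
```

View pics/w10.png

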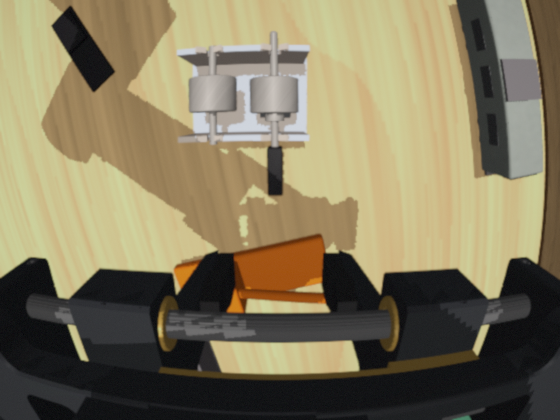

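The rod lies in the empty slots with its handle outside at (275,170). The coil hangs free between the cheeks at (275,95), beside the spare at (212,93). The measured pose is within tolerance, so I hand it in.

```bash
python3 -c "
from rig import ctrl
print(ctrl.sign_off())"
```

```text
the job is handed in; nothing more can be done
None
```

The job is handed in: the coil was pressed against the sprung stop at about 6–7 N, then lifted and carried over, and now hangs on the released rod in the rack's empty slot pair (slot_b), handle outside; the judge's verdict was not shown.

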